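Eject a tea tin and trap it on the chute

TASK

With one finger press the eject key of the lane that holds the green-lidded tea tin, and with the other finger stop the tin as it pops out, so that it stays on the dispenser's chute instead of sliding off the end. Only touch the tin: do not squeeze it hard or lift it, and leave the orange-lidded tin and everything else where they are. Finish while still holding the tin at rest on the chute with your finger.

Things in the scene. Friction and masses are not known exactly. Their poses are not given: they have to be found in the camera images.
- dispenser: Grey two-lane tea-tin dispenser fixed on the counter, 228 x 196 mm, 91 mm high at its rear. Origin on the counter surface; z up, x uphill to the rear, y to its left. Lanes: 52 mm wide inside, centre lines y = +28 and -28 mm, with white walls 4 mm thick, 20 mm high. In each a tin stands on a level ledge (x +35 to +93 mm, top 68 mm above the counter) before a slippery chute.
- chute: Metal chute of both lanes, part of the dispenser. Origin on its floor at the upper edge, midway between the lanes: x +35, y 0, z 68 mm of the dispenser. x points uphill along the floor (20 degrees), z normal to it. The floor runs from x = 0 to the open lower end at x = -165 mm. A tin on it slides off the end in under a second unless something stands in its way.
- key_left_top (a point): Centre of the flat top of the yellow eject key beside the left lane's chute, outside the wall: a pad 52 mm (x) by 32 mm (y) at x -50, y +77 mm of the dispenser, 58 mm above the counter when up, 48 mm when down. Straight across from it the lane's floor is 37 mm above the counter: a fingertip level with the pressed key hangs 11 mm above the floor, in a tin's way.
- key_right_top (a point): The same for the right lane's key, at x -50, y -77 mm of the dispenser.
- key_left (a joint): Press of the left key, m: 0 up, 0.010 down (hard stop). Spring 1.5 N at the start, 4 N when down, some 3 N more while pushing a tin. Each mm drives a steel pusher behind the lane's tin 4 mm toward the chute; after about 7 mm the tin drops off the ledge and slides away. Springs back when released.
- key_right (a joint): The same for the right key and the tin of the right lane.
- tin_green: Round tea tin with green lid, diameter 48 mm, 28 mm high, about 120 g. Origin: centre of its underside; z along its axis. At the start it stands on the ledge of the left or the right lane.
- tin_orange: The same tin with orange lid, on the ledge of the other lane.
- mug_9: Bystander: white mug upside down, 70x99x90 mm, origin at the centre of its underside.
- creamer_2: Bystander: small round tin with dark blue lid, 55x55x82 mm, origin at the centre of its underside.
- mug_table: Bystander: blue mug, 85x117x96 mm, origin at the centre of its underside.
Things that resemble listed ones, but are neither listed nor needed, are in the scene too. There is more than one size of the tin_green; the one meant has the size given above.

How it is judged (in metres and radians):
On the way, in this order (a step that is already met when the one before it is completed fails the run):
1. an eject key is being pressed while the green tin is still in its lane's ledge (value of joint any of key_left, key_right above 0.003 m and x of tin_green in the frame of chute above -0.005 m).
2. the green tin is stopped on the chute by a finger (x of tin_green in the frame of chute between -0.145 and -0.022 m and z of tin_green in the frame of chute between -0.006 and 0.006 m and angle between the z axis of tin_green and the z axis of chute, either way round below 0.12 rad and linear speed of tin_green below 0.02 m/s and contact force between tin_green and the fingers above 0.03 N), for 0.3 s.
At the end, for the whole second after the job is handed in: The green tin stands flat on the chute floor (within 6 mm and 0.12 rad), its centre 22 to 145 mm down from the upper edge, at rest (below 20 mm/s) and held by the fingers (over 0.03 N); the orange tin is within 8 mm of its start (all of step 2 and distance of tin_orange from where it was at the start of the episode below 0.008 m); the arm keeps its last pose, push and grip.
It fails at once if the green tin is lifted off its ledge or chute (z of tin_green in the frame of chute above 0.012 m).
It fails at once if the green tin leaves the lower end of the chute (x of tin_green in the frame of chute below -0.16 m).
It fails at once if the green tin is squeezed or struck hard (over 25 N) (contact force between tin_green and the fingers above 25 N).
It fails at once if the orange tin is moved (distance of tin_orange from where it was at the start of the episode above 0.008 m).
It fails at once if a bystander is moved (distance of any of mug_9, creamer_2, mug_table from where it was at the start of the episode above 0.02 m).
It also fails if it takes over 32 s, if anything falls off the work surface, if the arm or the gripper's body presses on something with over 40 N, if the wrist force passes 120 N, or if a joint passes its speed limit or range.

ROBOT

A 6-joint arm with a two-finger parallel gripper is mounted at the origin on a cart in front of the work surface, level with it; the furniture and walls round the work are solid. World frame = base frame: x ahead of the robot, y to its left, z up, the work surface at z = 0. Lengths are in mm, angles in rad, forces in N, time in s.
With the tool pointing down it reaches from about 275 to 1000 mm from the base axis. Payload 8.4 kg.
Tool frame: the origin (TCP) lies at the very end of the fingers, on their centre line; the grasp point (between the pads) lies 19 mm behind it; z points along the fingers, y is the direction in which the jaws open and shut (so a half turn about z gives the same grasp; the last joint's range is limited). The gripper opens to 85 mm and grips with 20 to 120 N. Pads are 22 mm wide; open, the fingers measure 114 mm over their backs; the gripper's body (76 mm by 85 mm) begins 54 mm behind the grasp point. The pads swing forward as they close: fully open they stand 13 mm farther back than shut.
Start: joints at [-1.21, 0.353, 1.633, -0, 1.155, -0.002], TCP at [221.807, -584.32, 231.281] pointing down, gripper open.
Joint ranges: [-2.63, 2.63], [-0.92, 2.1], [0.06, 2.66], [-1.3, 4.44], [0, 2.69], [-3.02, 3.02]. Speed limits (rad/s): [2.22, 2.22, 2.79, 3.14, 3.14, 3.14].

INTERFACE

Orientations are given as [roll, pitch, yaw] about the fixed x, y, z axes, in that order (R = Rz(yaw) Ry(pitch) Rx(roll)).
In Python, from rig import sense, grab_frame, sign_off, masks_of gives the robot as it stands. The module is installed in compiled form; this text tells all that it offers.
- The arm moves only by the shell command python3 -m inch 'ROWS' [FORCE]. ROWS is JSON, a list of rows, each an object of numbers: "gripper": the finger opening in m, from 0 to 0.0854; "tx", "ty", "tz": the shift along the tool's x, y, z in m; "spin": the turn about the tool's z in degrees. In form: [{"gripper": .., "tx": .., "ty": .., "tz": .., "spin": ..}, ...]. A call has exactly 8 rows; each row shifts and turns the commanded pose from where the row before left it, along the tool's axes as they then stand; what a row does not reach is not made up. A row lasts 1/10 s, in which the tool goes at most 50 mm and 8.59 degrees, less where a joint would pass 70% of its speed; a pose out of reach is approached as far as the arm can. A call is refused whole if a number of a shift passes 0.05 or a number of a turn 8.59, either way. A call with a gripper value outside its range is refused whole. The fingers move at their own pace and stop on an object; FORCE is the grip in N (left out, the last holds). Time passes only in rows, so rows that do not move let the fingers close, or fill a call up. It gives the time, the measured TCP pose, the force and the opening at its end, in the units of the state.
- sense(): the state, without advancing time (a new reading comes with each control period).
- grab_frame(name): name is "side" or "top" or "wrist"; returns a dict with "pixels" (384x512x3 uint8, red, green, blue), "K" (3x3 intrinsics, pixels), "k1" (the pictures are not rectified: a ray, as slopes to the right and down, at radius r is drawn at 1 + k1 r^2 times it, then the intrinsics apply), "extrinsics" (4x4, takes a point from camera to world coordinates). Camera axes: x right, y down, z forward; pixel columns grow to the right and rows downward; lengths in mm; the calibration is good to about 2 mm. A picture is of the moment at which its call begins. There is no depth.
- sign_off(): hands the job in, once; it reports no verdict.
Trained networks look in the newest picture that a camera, given by its name, has taken for a name from the list of things; names that differ only in an ending like _2 or _b are one class to them, and where a whole thing is asked for, a point or a joint stands for the part that bears it (a point fixed in the world has none). Each returns a list of dicts, best first, with "conf" (0 to 1); they miss things now and then, are a little off and sometimes report something else, mostly with a low value. They report only what shows in the picture. A call takes as long as a camera call. They do not tell look-alikes from the thing itself.
- masks_of(camera, target): "pixels" (384x512 bool, what is visible of it) and "centre" ([row, column] in pixels, amid what is visible of it).
The state is a dict: "clock": time; "qpos": joint angles; "qvel": joint speeds; "joint_efforts": joint torques, N m; "eef_pos": TCP position; "tcp_rot": TCP orientation; "contact_force": force on the tool from outside, world axes, zero at the start; "wrist_torque": the same for the moment, N m; "opening": opening from 0.0 (shut) to 1.0 (fully open).
Only numpy, scipy, OpenCV 4.12 (cv2) and the standard library are available. Lean on these libraries where they do the work, as an engineer would, in place of code of your own. Each camera call takes 0.05 s, during which the arm holds its last target.

## Working session

There is one attempt and no reset: what is moved stays moved. The work goes in short steps, Python scripts to look and compute and a shell command to move; the robot and the scene stay as the last step left them, time stands still between calls to the robot, and variables do not carry over. Pictures are saved under pics/ and viewed, and the job is handed in when it is done.

```bash
mkdir -p pics; ls
python3 - <<'E'
from rig import *
import cv2
print(sense())
for n in ["side","top","wrist"]:
    f=grab_frame(n); cv2.imwrite(f"pics/{n}0.png",f["pixels"][:,:,::-1]); print(n,f["K"].tolist(),f["k1"],f["extrinsics"].round(3).tolist())
E
```

```text
pics
{'clock': 0.0, 'qpos': array([-1.21043128e+00,  3.53650318e-01,  1.63416383e+00,  3.69190265e-05,
        1.15518584e+00, -2.39222817e-03]), 'qvel': array([-0.00069569,  0.00154705,  0.00137436, -0.00204493,  0.00206919,
        0.00077677]), 'joint_efforts': array([-2.65359180e-03, -6.05263066e+01, -3.42067373e+01, -2.04922758e-04,
        9.26762063e-03, -5.06014175e-06]), 'eef_pos': array([ 221.62626778, -583.86264975,  230.54761919]), 'tcp_rot': array([-3.14018540e+00, -3.71216631e-05,  3.62742324e-01]), 'contact_force': array([0.02502962, 1.26328683, 0.13314373]), 'wrist_torque': array([ 0.02377094, -0.02004155,  0.00592618]), 'opening': 0.9969147201100957}
side [[397.3664218884986, 0.0, 249.81830646950303], [0.0, 397.3664218884986, 188.74367043153669], [0.0, 0.0, 1.0]] -0.01823836512585599 [[-0.995, -0.041, 0.088, 494.688], [-0.097, 0.528, -0.844, 880.514], [-0.012, -0.848, -0.53, 650.15], [0.0, 0.0, 0.0, 1.0]]
top [[451.3805033561807, 0.0, 246.58518616067553], [0.0, 451.3805033561807, 185.40633253299103], [0.0, 0.0, 1.0]] -0.01353191634443842 [[-0.005, -0.983, 0.184, 376.783], [-1.0, 0.001, -0.022, -0.646], [0.022, -0.184, -0.983, 1247.455], [0.0, 0.0, 0.0, 1.0]]
wrist [[276.2336154398889, 0.0, 256.2659159327936], [0.0, 276.2336154398889, 189.41529764259138], [0.0, 0.0, 1.0]] -0.06810071559030616 [[0.355, -0.883, -0.307, 301.735], [-0.935, -0.336, -0.115, -553.161], [-0.002, 0.328, -0.945, 373.238], [0.0, 0.0, 0.0, 1.0]]
```

View pics/side0.png

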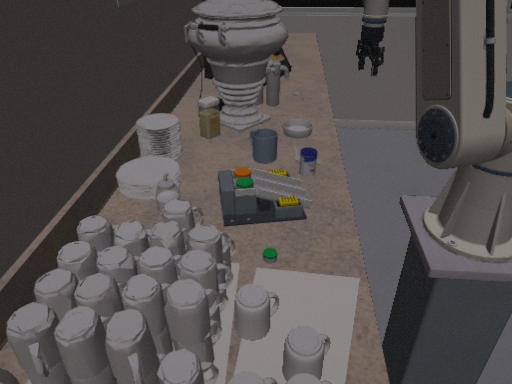

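View pics/top0.png

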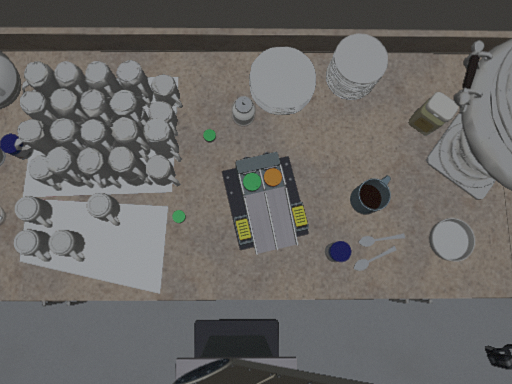

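```bash
cat > h.py <<'E'
import numpy as np, cv2
from rig import *
def rays(f,uv):
    uv=np.asarray(uv,float).reshape(-1,2);K=f["K"];d=(uv-[K[0,2],K[1,2]])/[K[0,0],K[1,1]]
    s=d.copy()
    for _ in range(10): s=d/(1+f["k1"]*(s**2).sum(1,keepdims=True))
    R=f["extrinsics"][:3,:3];return f["extrinsics"][:3,3],np.c_[s,np.ones(len(s))]@R.T
def onz(f,uv,z):
    o,r=rays(f,uv);return o+r*((z-o[2])/r[:,2])[:,None]
def proj(f,P):
    E=f["extrinsics"];p=(np.atleast_2d(P)-E[:3,3])@E[:3,:3];s=p[:,:2]/p[:,2:]
    s=s*(1+f["k1"]*(s**2).sum(1,keepdims=True));return s*[f["K"][0,0],f["K"][1,1]]+[f["K"][0,2],f["K"][1,2]]
E
python3 - <<'E'
from h import *
for c in ["top","side"]:
    f=grab_frame(c)
    for t in ["dispenser","tin_green","tin_orange","key_left_top","key_right_top","key_left","key_right","chute"]:
        for m in masks_of(c,t)[:3]:
            ys,xs=np.nonzero(m["pixels"]); print(c,t,round(m["conf"],2),np.round(m["centre"]),xs.min(),xs.max(),ys.min(),ys.max(),len(xs))
E
```

```text
top dispenser 0.75 [206. 266.] 222 308 152 253 5868
top tin_green 0.52 [180. 253.] 243 260 173 191 258
top tin_green 0.46 [218. 180.] 172 185 210 222 134
top tin_green 0.42 [135. 212.] 203 215 129 142 142
top tin_orange 0.81 [178. 272.] 264 281 169 186 251
top tin_orange 0.57 [230. 242.] 237 249 220 238 187
top key_left_top 0.55 [226. 243.] 237 249 219 238 201
top key_right_top 0.58 [217. 298.] 291 306 206 226 231
top key_left 0.82 [232. 245.] 236 250 219 239 229
top key_right 0.63 [214. 300.] 293 306 206 226 229
top chute 0.68 [217. 273.] 244 296 188 253 2557
side dispenser 0.66 [201. 262.] 218 310 168 225 4066
side tin_green 0.54 [254. 272.] 263 276 247 262 184
side tin_green 0.47 [181. 245.] 236 252 177 188 171
side tin_orange 0.59 [171. 241.] 234 249 167 177 148
side key_left_top 0.72 [203. 290.] 278 298 196 205 176
side key_right_top 0.44 [172. 279.] 269 285 169 175 83
side key_left 0.55 [198. 284.] 278 297 197 206 158
side key_right 0.59 [174. 278.] 270 286 169 175 77
side chute 0.73 [184. 275.] 252 310 169 206 1169
```

The top view shows the green-lidded tin in the image-left lane (≈252,182), which is the dispenser's left lane. The orange one is in the right lane (≈272,177), and the keys are at (243,229) and (299,216). Next I fit the dispenser pose.

Run:
```python
from h import *
from scipy.optimize import least_squares
F={};obs=[]
disp={"tin_green":(64,28,96),"tin_orange":(64,-28,96),"kl":(-50,77,58),"kr":(-50,-77,58)}
for c in ["top","side"]:
    f=grab_frame(c);F[c]=f;im=f["pixels"];h=cv2.cvtColor(im,cv2.COLOR_RGB2HSV)
    guess={"top":dict(tin_green=(252,182),tin_orange=(272,177),kl=(243,229),kr=(299,216)),"side":dict(tin_green=(245,182),tin_orange=(241,172),kl=(289,201),kr=(278,173))}[c]
    rng={"tin_green":(50,85),"tin_orange":(5,19),"kl":(22,34),"kr":(22,34)}
    for k,g in guess.items():
        m=((h[:,:,0]>=rng[k][0])&(h[:,:,0]<=rng[k][1])&(h[:,:,1]>140)&(h[:,:,2]>50)).astype(np.uint8)
        w=np.zeros_like(m);w[g[1]-16:g[1]+17,g[0]-16:g[0]+17]=1
        ys,xs=np.nonzero(m*w)
        print(c,k,xs.mean().round(1),ys.mean().round(1),xs.min(),xs.max(),ys.min(),ys.max(),len(xs))
        obs.append((c,k,(xs.mean(),ys.mean())))
def res(p,full=False):
    R=np.array([[np.cos(p[2]),-np.sin(p[2])],[np.sin(p[2]),np.cos(p[2])]]);r=[]
    for c,k,uv in obs:
        d=np.array(disp[k],float)
        if k[0]=="t": d[0]=p[3]
        P=np.r_[R@d[:2]+p[:2],d[2]]
        w=.4 if c=="side" else 1.
        r.append((proj(F[c],P)[0]-uv)*(1 if full else w))
    return np.ravel(r)
s=least_squares(res,[400,-50,.2,64],loss="soft_l1");print(s.x);print(res(s.x,True).reshape(-1,2).round(1))
p=s.x;R=np.array([[np.cos(p[2]),-np.sin(p[2])],[np.sin(p[2]),np.cos(p[2])]])
# overlay
for c in F:
    im=F[c]["pixels"].copy()
    L=[[(35,s,68),(-120,s,68-155*np.tan(np.radians(20)))] for s in(2,54,-2,-54)]+[[(-76,y1,58),(-24,y1,58)] for y1 in(61,93,-61,-93)]
    big=cv2.resize(im,None,fx=4,fy=4,interpolation=cv2.INTER_CUBIC)
    for l in L:
        q=[tuple(((proj(F[c],np.r_[R@np.array(d[:2])+p[:2],d[2]])[0]+.5)*4).astype(int)) for d in l]
        cv2.line(big,q[0],q[1],(255,0,0),1)
    y,x=(140,200)
    cv2.imwrite(f"pics/ov_{c}.png",big[y*4:y*4+500,x*4:x*4+500,::-1])
for d in [(-46,52.5),(-46,28),(-46,77)]: print(d,R@d+p[:2])
print(sense()["clock"])
```

```text
top tin_green 252.0 181.4 243 260 173 190 171
top tin_orange 272.4 176.7 264 281 168 185 248
top kl 243.0 228.8 236 250 219 239 178
top kr 299.1 215.7 292 306 206 226 183
side tin_green 244.3 182.1 237 252 177 187 142
side tin_orange 242.0 171.8 234 250 167 176 137
side kl 288.0 200.8 278 298 196 205 171
side kr 278.9 171.4 269 286 169 175 81
[ 5.49481098e+02 -8.08172034e+01  2.21942149e-01  6.19290120e+01]
[[-0.3 -0.1]
 [ 0.1 -0.1]
 [-0.3 -0.1]
 [ 0.2  0. ]
 [ 0.8 -0.9]
 [ 0.8 -0.7]
 [ 0.8 -1.3]
 [-0.7  0.1]]
(-46, 52.5) [493.05285724 -39.73066444]
(-46, 28) [498.44590868 -63.62972292]
(-46, 77) [487.6598058  -15.83160596]
1.15
```

View pics/ov_top.png

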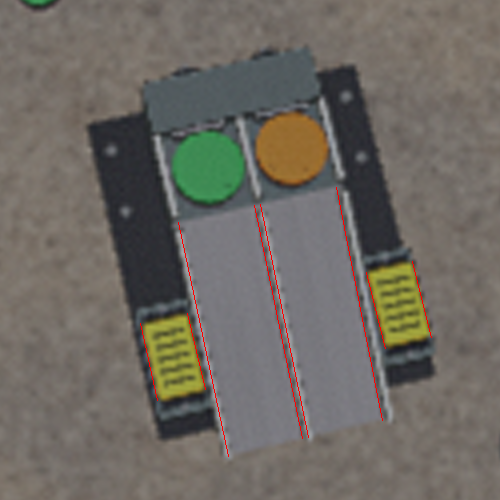

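View pics/ov_side.png

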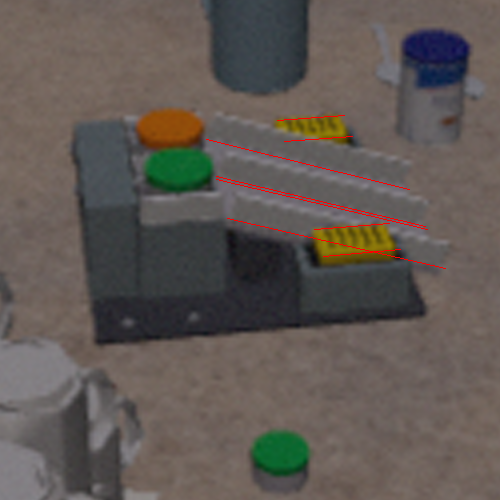

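```bash
python3 -m inch '[{"gripper":0.038,"spin":8.1},{"tx":0.024,"ty":-0.0294},{"tx":0.024,"ty":-0.0294},{"tx":0.024,"ty":-0.0294},{"tx":0.024,"ty":-0.0294},{"tx":0.024,"ty":-0.0294},{"tx":0.024,"ty":-0.0294},{"tx":0.024,"ty":-0.0294}]'; python3 -m inch '[{"tx":0.024,"ty":-0.0294},{"tx":0.024,"ty":-0.0294},{"tx":0.024,"ty":-0.0294},{"tx":0.024,"ty":-0.0294},{"tx":0.024,"ty":-0.0294},{"tx":0.024,"ty":-0.0294},{"tx":0.024,"ty":-0.0294},{"tx":0.024,"ty":-0.0294}]'
```

```text
$[0]: bad value
$[0]: bad value
```

```bash
python3 -m inch '[{"gripper":0.038,"tx":0,"ty":0,"tz":0,"spin":8.1},{"gripper":0.038,"tx":0.024,"ty":-0.0294,"tz":0,"spin":0},{"gripper":0.038,"tx":0.024,"ty":-0.0294,"tz":0,"spin":0},{"gripper":0.038,"tx":0.024,"ty":-0.0294,"tz":0,"spin":0},{"gripper":0.038,"tx":0.024,"ty":-0.0294,"tz":0,"spin":0},{"gripper":0.038,"tx":0.024,"ty":-0.0294,"tz":0,"spin":0},{"gripper":0.038,"tx":0.024,"ty":-0.0294,"tz":0,"spin":0},{"gripper":0.038,"tx":0.024,"ty":-0.0294,"tz":0,"spin":0}]' 20
```

```text
clock: 1.95
eef_pos: [341.0, -345.3, 231.5]
tcp_rot: [3.141, -0.0, 0.221]
contact_force: [1.3, -0.2, 0.9]
opening: 0.447
```

```bash
python3 -m inch '[{"gripper":0.038,"tx":0.027,"ty":-0.033,"tz":0,"spin":0},{"gripper":0.038,"tx":0.027,"ty":-0.033,"tz":0,"spin":0},{"gripper":0.038,"tx":0.027,"ty":-0.033,"tz":0,"spin":0},{"gripper":0.038,"tx":0.027,"ty":-0.033,"tz":0,"spin":0},{"gripper":0.038,"tx":0.027,"ty":-0.033,"tz":0,"spin":0},{"gripper":0.038,"tx":0.027,"ty":-0.033,"tz":0,"spin":0},{"gripper":0.038,"tx":0.027,"ty":-0.033,"tz":0,"spin":0},{"gripper":0.038,"tx":0.027,"ty":-0.033,"tz":0,"spin":0}]'
python3 -m inch '[{"gripper":0.038,"tx":0,"ty":0,"tz":0.03,"spin":0},{"gripper":0.038,"tx":0,"ty":0,"tz":0.03,"spin":0},{"gripper":0.038,"tx":0,"ty":0,"tz":0.02,"spin":0},{"gripper":0.038,"tx":0,"ty":0,"tz":0,"spin":0},{"gripper":0.038,"tx":0,"ty":0,"tz":0,"spin":0},{"gripper":0.038,"tx":0,"ty":0,"tz":0,"spin":0},{"gripper":0.038,"tx":0,"ty":0,"tz":0,"spin":0},{"gripper":0.038,"tx":0,"ty":0,"tz":0,"spin":0}]'
python3 - <<'E'
from h import *
s=sense();print(s)
p=[549.48,-80.82,.2219];c,q=np.cos(p[2]),np.sin(p[2])
d=s["eef_pos"][:2]-p[:2];print("disp",c*d[0]+q*d[1],-q*d[0]+c*d[1])
for n in ["side","wrist","top"]:
    f=grab_frame(n);cv2.imwrite(f"pics/a_{n}.png",f["pixels"][:,:,::-1] if n=="wrist" else cv2.resize(f["pixels"][120:280,180:360],None,fx=4,fy=4,interpolation=cv2.INTER_CUBIC)[:600,:,::-1])
E
```

```text
clock: 2.75
eef_pos: [493.9, -39.9, 231.6]
tcp_rot: [3.141, -0.001, 0.222]
contact_force: [0.0, -1.0, -0.9]
opening: 0.446
clock: 3.55
eef_pos: [493.8, -41.8, 152.2]
tcp_rot: [3.141, -0.002, 0.221]
contact_force: [-0.2, -0.5, -0.1]
opening: 0.443
{'clock': 3.55, 'qpos': array([-8.75200021e-02,  2.50105650e-01,  1.98133764e+00,  2.64982834e-05,
        9.08437920e-01,  1.26208805e+00]), 'qvel': array([-0.00039796,  0.00430927,  0.00516497, -0.00026449, -0.0030576 ,
       -0.00079863]), 'joint_efforts': array([ 5.86135138e-03, -4.70905674e+01, -2.83785063e+01,  7.84472741e-04,
       -3.98473450e-03,  7.26382325e-06]), 'eef_pos': array([493.82951983, -41.81769967, 152.21723542]), 'tcp_rot': array([ 3.14109260e+00, -1.63689805e-03,  2.21172406e-01]), 'contact_force': array([-0.20677473, -0.49877038, -0.07671036]), 'wrist_torque': array([ 0.01469909, -0.00306583,  0.01317126]), 'opening': 0.4428181477933306}
disp -45.702228765065215 50.29375368423433
```

View pics/a_wrist.png

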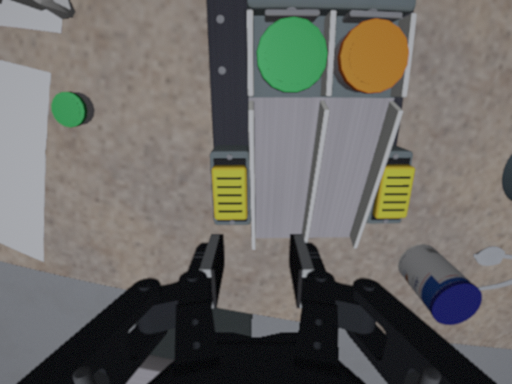

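View pics/a_side.png

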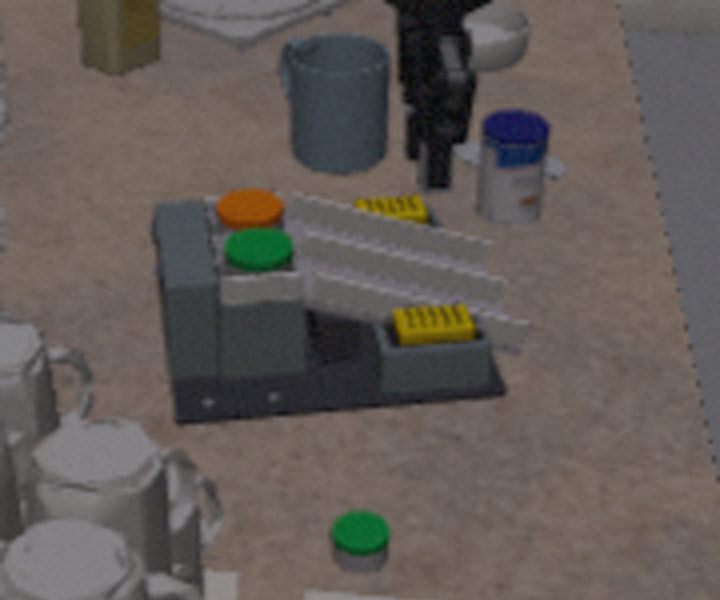

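View pics/a_top.png

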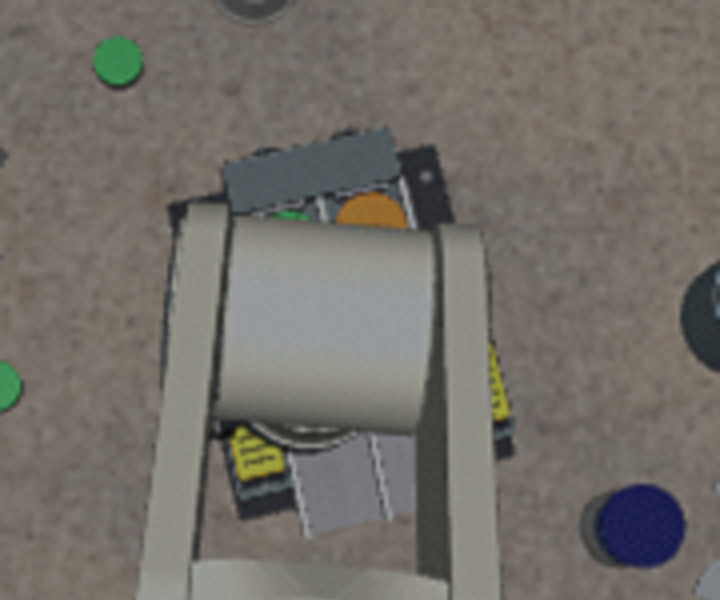

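```bash
python3 -m inch '[{"gripper":0.038,"tx":0,"ty":-0.002,"tz":0.02,"spin":0},{"gripper":0.038,"tx":0,"ty":0,"tz":0.02,"spin":0},{"gripper":0.038,"tx":0,"ty":0,"tz":0.02,"spin":0},{"gripper":0.038,"tx":0,"ty":0,"tz":0.015,"spin":0},{"gripper":0.038,"tx":0,"ty":0,"tz":0.009,"spin":0},{"gripper":0.038,"tx":0,"ty":0,"tz":0,"spin":0},{"gripper":0.038,"tx":0,"ty":0,"tz":0,"spin":0},{"gripper":0.038,"tx":0,"ty":0,"tz":0,"spin":0}]'
python3 - <<'E'
from h import *
s=sense()
p=[549.48,-80.82,.2219];c,q=np.cos(p[2]),np.sin(p[2])
d=s["eef_pos"][:2]-p[:2];print("disp",c*d[0]+q*d[1],-q*d[0]+c*d[1])
for n in ["side","wrist"]:
    f=grab_frame(n);cv2.imwrite(f"pics/b_{n}.png",f["pixels"][:,:,::-1] if n=="wrist" else cv2.resize(f["pixels"][120:240,200:350],None,fx=5,fy=5,interpolation=cv2.INTER_CUBIC)[:600,:,::-1])
E
```

```text
clock: 4.5
eef_pos: [493.5, -39.8, 68.1]
tcp_rot: [3.141, -0.001, 0.221]
contact_force: [-0.7, 0.3, 0.1]
opening: 0.443
disp -45.60226249392569 52.38595511874794
```

View pics/b_wrist.png

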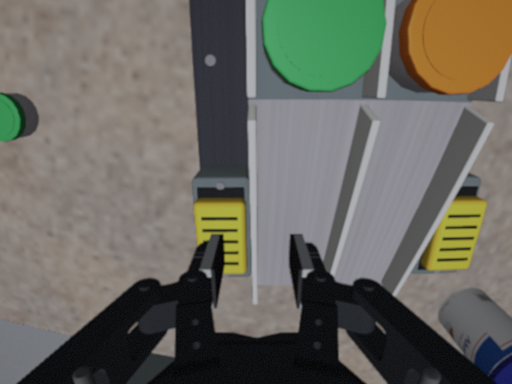

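View pics/b_side.png

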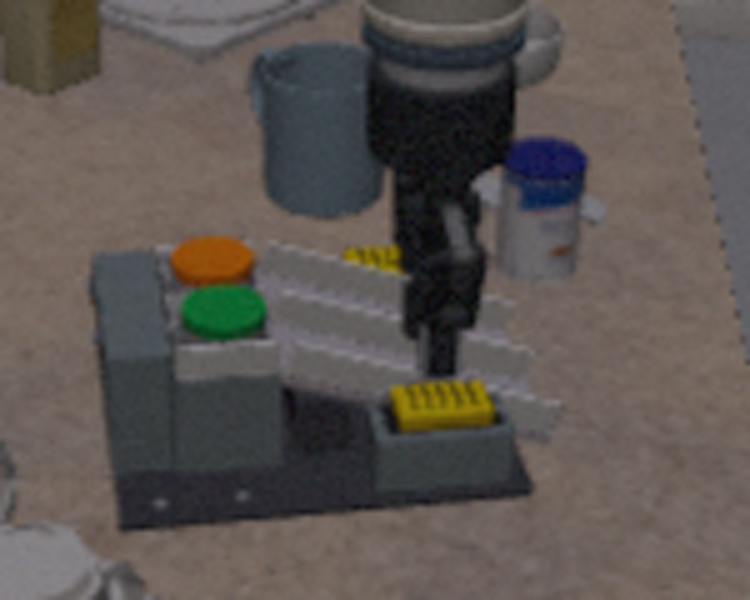

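The left finger is above the left key and the other is inside the left lane. I'll descend to contact.

```bash
python3 -m inch '[{"gripper":0.038,"tx":0,"ty":0,"tz":0.003,"spin":0},{"gripper":0.038,"tx":0,"ty":0,"tz":0.003,"spin":0},{"gripper":0.038,"tx":0,"ty":0,"tz":0.002,"spin":0},{"gripper":0.038,"tx":0,"ty":0,"tz":0.001,"spin":0},{"gripper":0.038,"tx":0,"ty":0,"tz":0.001,"spin":0},{"gripper":0.038,"tx":0,"ty":0,"tz":0.001,"spin":0},{"gripper":0.038,"tx":0,"ty":0,"tz":0,"spin":0},{"gripper":0.038,"tx":0,"ty":0,"tz":0,"spin":0}]'
```

```text
clock: 5.4
eef_pos: [492.8, -39.7, 56.3]
tcp_rot: [-3.142, 0.0, 0.221]
contact_force: [-0.5, -0.7, 1.8]
opening: 0.446
```

```bash
python3 -m inch '[{"gripper":0.038,"tx":0,"ty":0,"tz":0.001,"spin":0},{"gripper":0.038,"tx":0,"ty":0,"tz":0.001,"spin":0},{"gripper":0.038,"tx":0,"ty":0,"tz":0.001,"spin":0},{"gripper":0.038,"tx":0,"ty":0,"tz":0.001,"spin":0},{"gripper":0.038,"tx":0,"ty":0,"tz":0,"spin":0},{"gripper":0.038,"tx":0,"ty":0,"tz":0,"spin":0},{"gripper":0.038,"tx":0,"ty":0,"tz":0,"spin":0},{"gripper":0.038,"tx":0,"ty":0,"tz":0,"spin":0}]'
python3 - <<'E'
from h import *
for n in ["side","wrist"]:
    f=grab_frame(n);cv2.imwrite(f"pics/c_{n}.png",f["pixels"][:,:,::-1] if n=="wrist" else cv2.resize(f["pixels"][120:240,200:350],None,fx=5,fy=5,interpolation=cv2.INTER_CUBIC)[:600,:,::-1])
print(sense()["contact_force"])
E
```

```text
clock: 6.2
eef_pos: [492.8, -39.7, 52.4]
tcp_rot: [3.142, -0.0, 0.221]
contact_force: [-2.0, 0.1, 6.8]
opening: 0.445
[-1.04019801  0.19680533  5.74343559]
```

View pics/c_wrist.png

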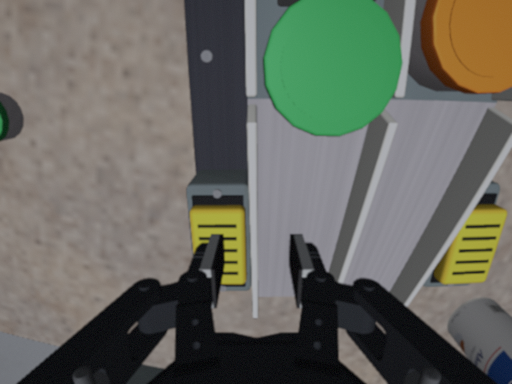

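View pics/c_side.png

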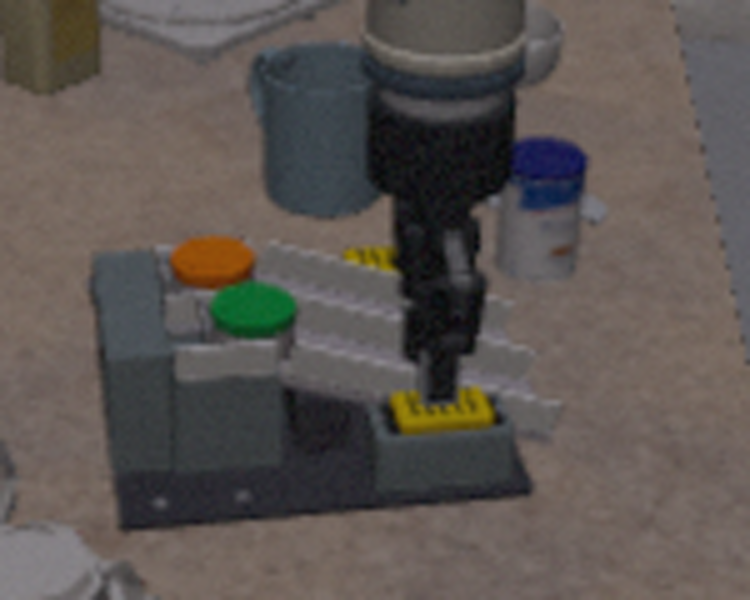

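The key is partly down and the tin has moved forward, while the blocking finger sits mid-lane. I'll continue to the stop.

```bash
python3 -m inch '[{"gripper":0.038,"tx":0,"ty":0,"tz":0.001,"spin":0},{"gripper":0.038,"tx":0,"ty":0,"tz":0.001,"spin":0},{"gripper":0.038,"tx":0,"ty":0,"tz":0.001,"spin":0},{"gripper":0.038,"tx":0,"ty":0,"tz":0.001,"spin":0},{"gripper":0.038,"tx":0,"ty":0,"tz":0,"spin":0},{"gripper":0.038,"tx":0,"ty":0,"tz":0,"spin":0},{"gripper":0.038,"tx":0,"ty":0,"tz":0,"spin":0},{"gripper":0.038,"tx":0,"ty":0,"tz":0,"spin":0}]'
python3 - <<'E'
from h import *
for n in ["side","wrist"]:
    f=grab_frame(n);cv2.imwrite(f"pics/d_{n}.png",f["pixels"][:,:,::-1] if n=="wrist" else cv2.resize(f["pixels"][120:240,200:350],None,fx=5,fy=5,interpolation=cv2.INTER_CUBIC)[:600,:,::-1])
print(sense()["contact_force"])
E
```

```text
clock: 7.1
eef_pos: [492.8, -39.7, 48.6]
tcp_rot: [-3.142, -0.0, 0.221]
contact_force: [-2.9, -0.5, 8.0]
opening: 0.442
[-2.76961582  0.69121364  7.9173904 ]
```

View pics/d_wrist.png

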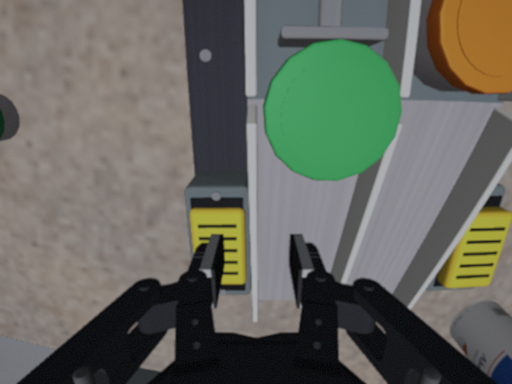

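View pics/d_side.png

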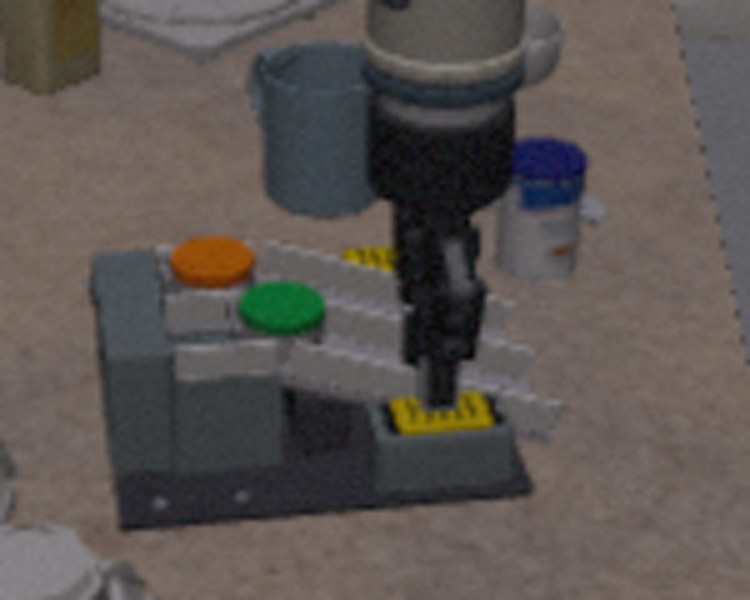

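The tin is on the brink of the ledge. I'll press the last few mm.

```bash
python3 -m inch '[{"gripper":0.038,"tx":0,"ty":0,"tz":0.001,"spin":0},{"gripper":0.038,"tx":0,"ty":0,"tz":0.001,"spin":0},{"gripper":0.038,"tx":0,"ty":0,"tz":0.001,"spin":0},{"gripper":0.038,"tx":0,"ty":0,"tz":0,"spin":0},{"gripper":0.038,"tx":0,"ty":0,"tz":0,"spin":0},{"gripper":0.038,"tx":0,"ty":0,"tz":0,"spin":0},{"gripper":0.038,"tx":0,"ty":0,"tz":0,"spin":0},{"gripper":0.038,"tx":0,"ty":0,"tz":0,"spin":0}]'
python3 - <<'E'
from h import *
for n in ["side","wrist"]:
    f=grab_frame(n);cv2.imwrite(f"pics/e_{n}.png",f["pixels"][:,:,::-1] if n=="wrist" else cv2.resize(f["pixels"][120:240,200:350],None,fx=5,fy=5,interpolation=cv2.INTER_CUBIC)[:600,:,::-1])
print(sense()["contact_force"])
E
```

```text
clock: 8.0
eef_pos: [492.9, -39.7, 46.4]
tcp_rot: [-3.142, -0.0, 0.221]
contact_force: [-5.5, -0.4, 21.1]
opening: 0.447
[-5.54262217  0.4513074  21.67270283]
```

View pics/e_wrist.png

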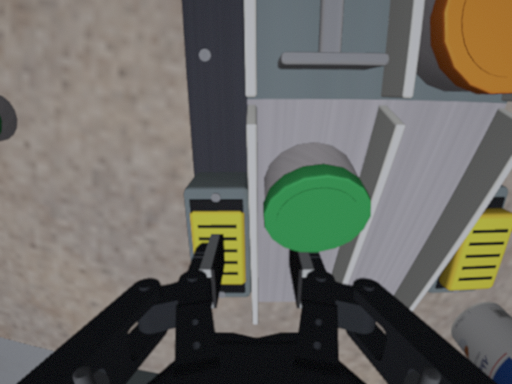

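View pics/e_side.png

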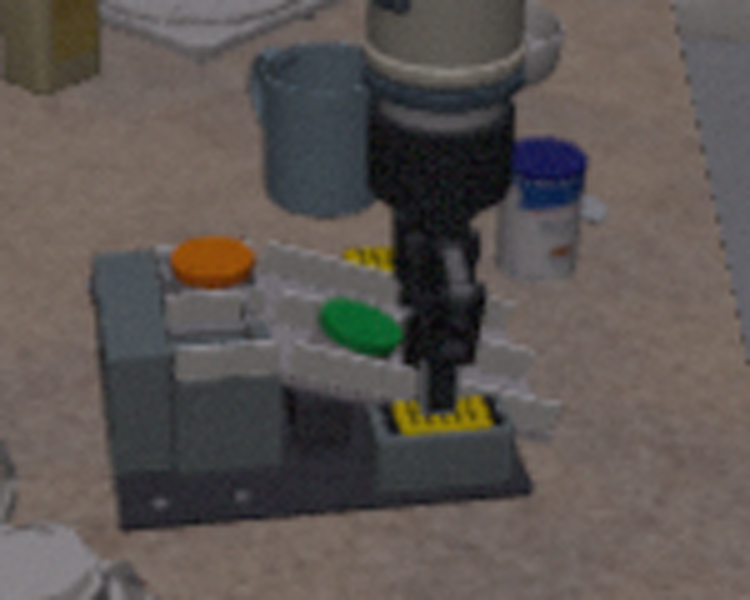

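The tin slid and was stopped against the finger. I'll check that it lies flat and at rest.

```bash
cat > chk.py <<'E'
from h import *
p=[549.48,-80.82,.2219];c,q=np.cos(p[2]),np.sin(p[2]);a=np.radians(20)
Rd=np.array([[c,-q,0],[q,c,0],[0,0,1.]]);Rc=Rd@np.array([[np.cos(a),0,-np.sin(a)],[0,1,0],[np.sin(a),0,np.cos(a)]])
O=Rd@[35,0,68]+[p[0],p[1],0]
t=np.linspace(0,2*np.pi,60)
for n,win in [("side",(235,168,315,225)),("wrist",(240,100,400,290))]:
    f=grab_frame(n);h=cv2.cvtColor(f["pixels"],cv2.COLOR_RGB2HSV)
    m=((h[:,:,0]>=50)&(h[:,:,0]<=85)&(h[:,:,1]>140)&(h[:,:,2]>40)).astype(np.uint8);w=np.zeros_like(m);w[win[1]:win[3],win[0]:win[2]]=1;m*=w
    cs=max(cv2.findContours(m,cv2.RETR_EXTERNAL,cv2.CHAIN_APPROX_NONE)[0],key=cv2.contourArea);e=cv2.fitEllipse(cs);print(n,"seen",np.round(e[0],1),np.round(e[1],1),round(e[2],1))
    for x in (-40,-50,-60):
        P=(np.c_[x+24*np.cos(t),28+24*np.sin(t),0*t+28])@Rc.T+O
        e=cv2.fitEllipse(proj(f,P).astype(np.float32));print("  model",x,np.round(e[0],1),np.round(e[1],1),round(e[2],1))
print(sense()["contact_force"],sense()["clock"])
E
python3 chk.py; python3 chk.py
```

```text
side seen [271.7 185.1] [ 8.  16.9] 112.2
  model -40 [271.9 184. ] [ 7.6 17.4] 113.0
  model -50 [275.2 184.8] [ 7.5 17.4] 113.3
  model -60 [278.6 185.6] [ 7.5 17.4] 113.5
wrist seen [316.1 208.2] [ 84.7 106.4] 77.6
  model -40 [315.1 215. ] [ 77.7 112.7] 79.2
  model -50 [312.  231.1] [ 70.  106.7] 80.8
  model -60 [309.3 245.6] [ 63.3 101.3] 82.1
[-5.97408284  0.59851298 20.27485276] 8.2
side seen [271.7 185.1] [ 8.2 16.7] 111.4
  model -40 [271.9 184. ] [ 7.6 17.4] 113.0
  model -50 [275.2 184.8] [ 7.5 17.4] 113.3
  model -60 [278.6 185.6] [ 7.5 17.4] 113.5
wrist seen [316.1 208.2] [ 84.6 106.4] 77.8
  model -40 [315.1 215. ] [ 77.7 112.7] 79.2
  model -50 [312.  231.1] [ 70.  106.7] 80.8
  model -60 [309.3 245.6] [ 63.3 101.3] 82.1
[-4.76802031  0.5908631  21.53307382] 8.3
```

```bash
cat > fit.py <<'E'
from h import *
from scipy.optimize import least_squares
from scipy.spatial import cKDTree
p=[549.48,-80.82,.2219];c,q=np.cos(p[2]),np.sin(p[2])
Rd=np.array([[c,-q,0],[q,c,0],[0,0,1.]])
t=np.linspace(0,2*np.pi,200);a=np.radians(20)
f=grab_frame("wrist");im=f["pixels"];h=cv2.cvtColor(im,cv2.COLOR_RGB2HSV)
m=((h[:,:,0]>=50)&(h[:,:,0]<=85)&(h[:,:,1]>100)&(h[:,:,2]>25)).astype(np.uint8);m[:, :240]=0;m[:90]=0
cs=max(cv2.findContours(m,cv2.RETR_EXTERNAL,cv2.CHAIN_APPROX_NONE)[0],key=cv2.contourArea)[:,0].astype(float)
print(cs.min(0),cs.max(0))
ov=im.copy()
for x in cs.astype(int): ov[x[1],x[0]]=(255,0,0)
use=cs[(cs[:,1]<235)]
def model(v):
    x,y,z,al,r=v  # lid centre in dispenser frame, tilt
    P=np.c_[x+r*np.cos(t)*np.cos(al),y+r*np.sin(t),z+r*np.cos(t)*np.sin(al)]@Rd.T+[p[0],p[1],0]
    return proj(f,P)
def floorlid(s,y): # chute s -> lid centre if flat
    return 35+s*np.cos(a)-28*np.sin(a),y,68+s*np.sin(a)+28*np.cos(a)
for al in (0,8,13,17,20,24):
  for r in (23,24):
    g=lambda v:cKDTree(model([*v,np.radians(al),r])).query(use)[0]
    s=least_squares(g,floorlid(-38,28));x,y,z=s.x
    # under-side centre in chute frame
    b=np.array([x+28*np.sin(np.radians(al))-35,z-28*np.cos(np.radians(al))-68])
    print(al,r,s.x.round(1),"rms",np.sqrt((s.fun**2).mean()).round(2),"chute x,z",(b[0]*np.cos(a)+b[1]*np.sin(a)).round(1),(-b[0]*np.sin(a)+b[1]*np.cos(a)).round(1))
cv2.imwrite("pics/f_w.png",cv2.resize(ov[90:300,180:420],None,fx=2.8,fy=2.8,interpolation=cv2.INTER_NEAREST)[:,:,::-1])
E
python3 fit.py
```

```text
[264. 164.] [369. 253.]
0 23 [-10.6  27.   78.8] rms 1.19 chute x,z -48.7 -0.6
0 24 [-12.7  25.9  74. ] rms 1.19 chute x,z -52.4 -4.4
8 23 [-9.7 27.3 79.3] rms 0.83 chute x,z -44.0 -1.5
8 24 [-11.8  26.2  74.5] rms 0.83 chute x,z -47.6 -5.2
13 23 [-8.9 27.5 79.9] rms 1.0 chute x,z -40.7 -1.6
13 24 [-11.1  26.4  75.1] rms 1.0 chute x,z -44.3 -5.4
17 23 [-8.2 27.8 80.4] rms 1.4 chute x,z -37.8 -1.5
17 24 [-10.3  26.7  75.7] rms 1.4 chute x,z -41.4 -5.2
20 23 [-7.5 28.  81.2] rms 1.81 chute x,z -35.5 -1.1
20 24 [-9.6 26.9 76.5] rms 1.81 chute x,z -39.0 -4.8
24 23 [-6.6 28.3 82.2] rms 2.47 chute x,z -32.2 -0.4
24 24 [-8.6 27.2 77.6] rms 2.47 chute x,z -35.7 -4.0
```

View pics/f_w.png

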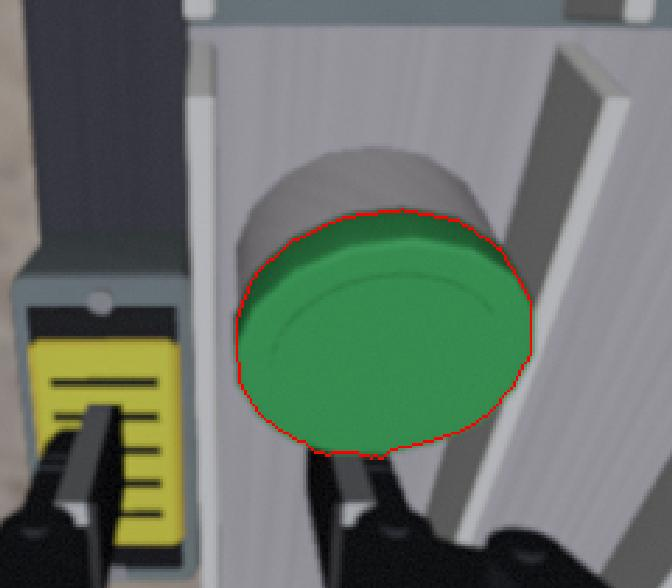

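The contour includes the dark side of the lid rim. I'll refit on the bright top face only.

```bash
sed -i 's/h\[:,:,2\]>25/h[:,:,2]>112/' fit.py; python3 fit.py
```

```text
[264. 174.] [369. 251.]
0 23 [-14.6  26.   77.7] rms 2.3 chute x,z -52.9 -0.3
0 24 [-17.   24.8  72.8] rms 2.3 chute x,z -56.7 -4.0
8 23 [-13.8  26.2  77.5] rms 1.6 chute x,z -48.4 -1.8
8 24 [-16.1  25.   72.7] rms 1.6 chute x,z -52.2 -5.5
13 23 [-13.   26.4  77.9] rms 1.09 chute x,z -45.1 -2.1
13 24 [-15.3  25.2  73. ] rms 1.09 chute x,z -48.9 -5.9
17 23 [-12.2  26.6  78.2] rms 0.69 chute x,z -42.3 -2.2
17 24 [-14.5  25.4  73.4] rms 0.69 chute x,z -46.1 -5.9
20 23 [-11.6  26.7  78.6] rms 0.61 chute x,z -40.1 -2.1
20 24 [-13.8  25.6  73.9] rms 0.61 chute x,z -43.8 -5.8
24 23 [-10.6  27.   79.4] rms 0.98 chute x,z -36.9 -1.6
24 24 [-12.7  25.9  74.7] rms 0.98 chute x,z -40.6 -5.3
```

View pics/f_w.png

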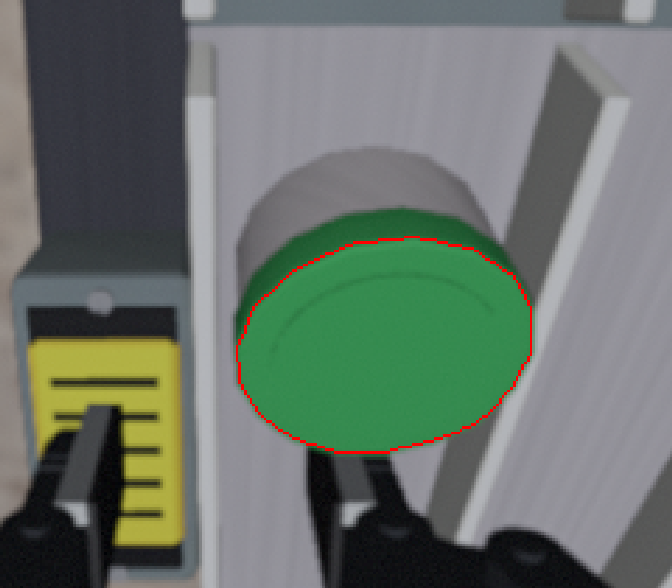

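```bash
python3 -c "
from rig import *
s=sense();print(s['clock'],s['contact_force'],abs(s['qvel']).max());print(sign_off())"
```

```text
8.4 [-5.32544865 -0.19760253 21.54661806] 0.001288091496827151
the job is handed in; nothing more can be done
None
```

The left finger pressed the left-lane key to its stop, and the green tin popped out and came to rest on the chute against the other finger. I handed the job in at 8.4 s with the arm still and the finger still holding the tin.

**Last checks:**
- **Tin position:** A fit to the top of the lid in the wrist picture put the tin about 40–44 mm down the chute. Its tilt came out at about 20°, so it lies flat on the floor. Height off the floor was less certain: the fit gave −2 mm with a 23 mm lid radius and −6 mm with the listed 24 mm, the latter right at the 6 mm limit.
- **At rest:** The lid stayed in the same place in successive pictures.
- **Orange tin:** It looked unmoved in the side view. I did not measure it.
- **Bystanders:** I did not check them separately. The mug and the creamer looked unmoved in the side view.
- **Force:** The tool read about 21 N upward and 5 N sideways, nearly all of it from the key's hard stop. The small force of the tin on the finger could not be read separately, so that contact is judged from the pictures.

**One check disagreed at first:** my first lid fit suggested about 8° of tilt. It had included the dark side of the lid rim, and refitting on the bright top face alone removed the mismatch.

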